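Fit the matching carrier plate to the scanner

TASK

The carrier plates of three test scanners have been mixed up. Find the one whose two holes go over the two dowels of this scanner, trying them on if need be, and seat it flush on the scanner's bed, tab towards you and lined up with the bed; leave the other two plates lying flat on the table. Then push the scan head along its rails over the plate to its stop, and do not knock over or shove away the two loose sample pots.

Things in the scene. Friction and masses are not known exactly. Their poses are not given: they have to be found in the camera images.
- reader: test scanner, fixed: grey bed 176 x 266 mm (x, y), deck 20 mm above the table, carrying an aluminium seat 84 x 44 mm, two steel rails along y (at x = +-75 mm, end blocks 40 mm high) and the scan head. Origin: on the table under the seat's centre; x away from the operator, y along the rails, z up. The bed reaches from y = -197 to +69 mm
- reader_seat (a point): centre of the seat's top, 28 mm above the table; the plate's origin belongs here, axes along the scanner's. Bushings at (34, 14.5), (-34, 14.5), (-12, -15.5) mm in x, y: two hold an 8 mm dowel with tapered nose, 10 mm proud; one, varying from start to start, is plugged flush. A plate that fits drops onto the seat; another stays 10 mm up on a dowel and blocks the head
- scan_head (a joint): slide of the white scan head (172 x 80 mm bridge, underside 46 mm, top 90.5 mm, lens cover 97.5 mm above the table) along the scanner's +y, in m. 0: parked at the -y end, its centre 150 mm from the seat's; starts at 0 to 0.015; 0.150: at its stop, centred over the seat. 2.5 N of friction; stays where it is left
- head_push (a point): centre of the rubber push pad (70 mm wide along x, 26 mm high, 76.5 mm above the table) on the scan head's outer side, facing the scanner's -y; 42.5 mm from the head's centre, moves with it. Pushing it towards the scanner's +y slides the head to its stop
- plate_a: loose bare aluminium carrier plate, 96 x 52 x 12 mm (x, y, z), 2 mm lips on its long sides and far (+x) end (14 mm high in all), a tab (20 mm wide, 6 thick) sticking out 9 mm at the near (-x) end. Two 10.4 mm through holes at two of (34, 14.5), (-34, 14.5), (-12, -15.5) mm in x, y; each plate has another pair, not told which. Origin: centre of underside. 0.13-0.21 kg; grip across the 52 mm
- plate_b: loose bare aluminium carrier plate, 96 x 52 x 12 mm (x, y, z), 2 mm lips on its long sides and far (+x) end (14 mm high in all), a tab (20 mm wide, 6 thick) sticking out 9 mm at the near (-x) end. Two 10.4 mm through holes at two of (34, 14.5), (-34, 14.5), (-12, -15.5) mm in x, y; each plate has another pair, not told which. Origin: centre of underside. 0.13-0.21 kg; grip across the 52 mm
- plate_c: loose bare aluminium carrier plate, 96 x 52 x 12 mm (x, y, z), 2 mm lips on its long sides and far (+x) end (14 mm high in all), a tab (20 mm wide, 6 thick) sticking out 9 mm at the near (-x) end. Two 10.4 mm through holes at two of (34, 14.5), (-34, 14.5), (-12, -15.5) mm in x, y; each plate has another pair, not told which. Origin: centre of underside. 0.13-0.21 kg; grip across the 52 mm
- pot_front: loose bystander: closed plastic sample pot with a white lid, 61 mm across, 56 mm high, origin at the centre of its underside; stands in front, right of the scanner
- pot_rear: loose bystander: closed plastic sample pot with a white lid, 61 mm across, 56 mm high, origin at the centre of its underside; stands behind the scanner

How it is judged:
On the way, in this order (a step that is already met when the one before it is completed fails the run):
1. one plate sits flush on the seat, over both dowels, lined up with the bed, with the scan head still parked (((z of plate_a in the frame of reader below 0.03 m and horizontal distance between plate_a and reader_seat below 0.004 m and angle between plate_a's own z axis and vertical below 0.035 rad and angle between the x axis of plate_a and the x axis of reader, either way round below 0.08 rad) or (z of plate_b in the frame of reader below 0.03 m and horizontal distance between plate_b and reader_seat below 0.004 m and angle between plate_b's own z axis and vertical below 0.035 rad and angle between the x axis of plate_b and the x axis of reader, either way round below 0.08 rad) or (z of plate_c in the frame of reader below 0.03 m and horizontal distance between plate_c and reader_seat below 0.004 m and angle between plate_c's own z axis and vertical below 0.035 rad and angle between the x axis of plate_c and the x axis of reader, either way round below 0.08 rad)) and value of joint scan_head below 0.03 m), for 0.2 s.
2. the scan head has been pushed to its stop over the seated plate (((z of plate_a in the frame of reader below 0.03 m and horizontal distance between plate_a and reader_seat below 0.004 m and angle between plate_a's own z axis and vertical below 0.035 rad and angle between the x axis of plate_a and the x axis of reader, either way round below 0.08 rad) or (z of plate_b in the frame of reader below 0.03 m and horizontal distance between plate_b and reader_seat below 0.004 m and angle between plate_b's own z axis and vertical below 0.035 rad and angle between the x axis of plate_b and the x axis of reader, either way round below 0.08 rad) or (z of plate_c in the frame of reader below 0.03 m and horizontal distance between plate_c and reader_seat below 0.004 m and angle between plate_c's own z axis and vertical below 0.035 rad and angle between the x axis of plate_c and the x axis of reader, either way round below 0.08 rad)) and value of joint scan_head above 0.146 m), for 0.2 s.
At the end, for the whole second after the job is handed in: Scan head within 4 mm of its stop; one plate seated (underside within 2 mm of the seat, centred within 4 mm, level within 0.035 rad, in line within 0.08 rad); the other two plates at rest flat on the table (below 4 mm, tilt below 0.06 rad); both loose pots upright (value of joint scan_head above 0.146 m and ((z of plate_a in the frame of reader below 0.03 m and horizontal distance between plate_a and reader_seat below 0.004 m and angle between plate_a's own z axis and vertical below 0.035 rad and angle between the x axis of plate_a and the x axis of reader, either way round below 0.08 rad and height (world z) of each of plate_b, plate_c below 0.004 m and angle between each of plate_b, plate_c's own z axis and vertical below 0.06 rad and linear speed of each of plate_b, plate_c below 0.01 m/s) or (z of plate_b in the frame of reader below 0.03 m and horizontal distance between plate_b and reader_seat below 0.004 m and angle between plate_b's own z axis and vertical below 0.035 rad and angle between the x axis of plate_b and the x axis of reader, either way round below 0.08 rad and height (world z) of each of plate_a, plate_c below 0.004 m and angle between each of plate_a, plate_c's own z axis and vertical below 0.06 rad and linear speed of each of plate_a, plate_c below 0.01 m/s) or (z of plate_c in the frame of reader below 0.03 m and horizontal distance between plate_c and reader_seat below 0.004 m and angle between plate_c's own z axis and vertical below 0.035 rad and angle between the x axis of plate_c and the x axis of reader, either way round below 0.08 rad and height (world z) of each of plate_a, plate_b below 0.004 m and angle between each of plate_a, plate_b's own z axis and vertical below 0.06 rad and linear speed of each of plate_a, plate_b below 0.01 m/s)) and angle between each of pot_front, pot_rear's own z axis and vertical below 0.15 rad); the robot touches nothing.
It fails at once if a loose sample pot is knocked over or moved more than 40 mm (angle between any of pot_front, pot_rear's own z axis and vertical above 0.5 rad or distance of any of pot_front, pot_rear from where it was at the start of the episode above 0.04 m).
It also fails if it takes over 72 s, if anything falls off the work surface, if the arm or the gripper's body presses on something with over 40 N, if the wrist force passes 120 N, or if a joint passes its speed limit or range.

ROBOT

A 6-joint arm with a two-finger parallel gripper is mounted at the origin on a cart in front of the work surface, level with it; the furniture and walls round the work are solid. World frame = base frame: x ahead of the robot, y to its left, z up, the work surface at z = 0. Lengths are in m, angles in rad, forces in N, time in s.
With the tool pointing down it reaches from about 0.275 to 0.75 m from the base axis. Payload 10.2 kg.
Tool frame: the origin (TCP) lies between the finger pads; the fingertips stand env.nose_length ahead of it and the grasp point (between the pads) lies 3 mm ahead of it (env.nose_length is the distance from the TCP to the fingertips, in m); z points along the fingers, y is the line along which they close (so a half turn about z gives the same grasp; the last joint's range is limited). The gripper opens to 85 mm and grips with 20 to 120 N. Pads are 22 mm wide; open, the fingers measure 114 mm over their backs; the gripper's body (76 mm by 85 mm) begins 54 mm behind the grasp point. The pads swing forward as they close: fully open they stand 13 mm farther back than shut.
Start: joints at [-1.349, 0.313, 1.498, -0, 1.331, -0.223], TCP at [0.226, -0.474, 0.253] pointing down, gripper open.
Joint ranges: [-2.94, 2.94], [-0.97, 2.17], [0.19, 2.56], [-1.23, 4.37], [0.02, 3.11], [-2.88, 2.88]. Speed limits (rad/s): [2.39, 2.39, 3.01, 3.14, 3.14, 3.14].

INTERFACE

Orientations are given as a unit quaternion [w, x, y, z].
In Python, from plant import env gives the robot as it stands.
- The arm moves only by the tool arm_command, never from a script. Its argument "moves" is a list of rows, each an object with "delta_pos": the shift along the tool's x, y, z in m, a list of three; "roll": the turn about the tool's z in degrees. A call has 1 to 8 rows; each row is the pose to reach, as a shift and turn from the pose commanded when the call began, along the tool's axes at that moment; what a row does not reach only later rows make up. A row lasts 1/10 s, in which the tool goes at most 50 mm and 8.59 degrees, less where a joint would pass 70% of its speed; a pose out of reach is approached as far as the arm can. A call with a gripper value outside its range is refused whole. "gripper" is the finger opening in m, from 0 to 0.0854, set as the call begins (left out, the last holds). The fingers move at their own pace and stop on an object; "newtons" is the grip in N (left out, the last holds). Time passes only in rows, so rows that repeat a pose let the fingers close. It gives the time, the measured TCP pose, the force, the opening and the grip force at its end, in the units of the state.
- env.sense(): the state, without advancing time (a new reading comes with each control period).
- env.get_image(name): name is "scene" or "top" or "wrist"; returns (picture, depth): 420x560x3 uint8, red, green, blue; 420x560 float32, m along the optical axis (not along the pixel's ray), 0 where there is no reading.
- env.camera_info(name): a dict with "fx", "fy", "cx", "cy" (pixels), "origin" and "attitude" of the camera in the world. Camera axes: x right, y down, z forward; pixel columns grow to the right and rows downward; lengths in m; the calibration is good to about 2 mm. The wrist camera is an equidistant fisheye: a pixel r from the principal point sees the ray r / f radians off the axis. A picture is of the moment at which its call begins: read the wrist's pose just before it. camera_info takes no time and is no camera call; for the wrist camera it gives the pose at the moment of the call.
- env.hand_in(): hands the job in; it is judged then, once.
Trained networks look in the newest picture that a camera, given by its name, has taken for a name from the list of things; names that differ only in an ending like _2 or _b are one class to them, and where a whole thing is asked for, a point or a joint stands for the part that bears it (a point fixed in the world has none). Each returns a list of dicts, best first, with "score" (0 to 1); they miss things now and then, are a little off and sometimes report something else, mostly with a low value. They report only what shows in the picture. A call takes as long as a camera call.
- env.look_for(camera, label): "location" ([column, row] in pixels, amid what is visible of it).
- env.cut_out(camera, label): "region" (420x560 bool, what is visible of it) and "location" ([column, row] in pixels, amid what is visible of it).
- env.spot_point(camera, label): "location" ([column, row] in pixels: a listed point, or the origin of a listed thing).
The state is a dict: "t": time; "joints": joint angles; "qvel": joint speeds; "joint_efforts": joint torques, N m; "position": TCP position; "tool_rot": TCP orientation; "contact_force": force on the tool from outside, world axes, zero at the start; "torque": the same for the moment, N m; "finger_gap": finger opening in m; "finger_force": force on a finger pad.
Only numpy, scipy, OpenCV 4.12 (cv2) and the standard library are available. Lean on these libraries where they do the work, as an engineer would, in place of code of your own. Each camera call takes 0.05 s, during which the arm holds its last target. There are 200 camera calls.

## Working session

There is one attempt and no reset: what is moved stays moved. The work goes in short steps, Python scripts to look and compute and a tool call to move; the robot and the scene stay as the last step left them, time stands still between calls to the robot, and variables do not carry over. Pictures are saved under pics/ and viewed, at most 10 in all, crops included, and the job is handed in when it is done.

Besides the shell and the picture viewer there is one more tool, called after "Emit:" by a JSON object that holds its "name" and its "arguments", one argument or row to a line. arm_command: Moves the arm, as the interface text tells. Its arguments: {"type":"object","properties":{"moves":{"type":"array","items":{"type":"object","properties":{"delta_pos":{"type":"array","items":{"type":"number"}},"roll":{"type":"number"}}}},"gripper":{"type":"number"},"newtons":{"type":"number"}},"required":["moves"]}

```bash
ls; mkdir -p pics; python3 - <<'E'
from plant import env
import cv2,numpy as np
print(env.nose_length, env.sense())
for c in ("top","scene"):
    im,d=env.get_image(c); cv2.imwrite(f"pics/{c}0.png",im[:,:,::-1]); np.save(f"{c}0.npy",d)
    print(c,env.camera_info(c))
    for l in ("reader","reader_seat","plate_a","pot_front","head_push","scan_head"):
        print(l,[(np.round(r["location"],1).tolist(),round(r["score"],2)) for r in env.spot_point(c,l)])
print(env.camera_info("wrist"))
E
```

```text
pics
0.022 {'t': 0.0, 'joints': array([-1.34939436e+00,  3.13417913e-01,  1.49846510e+00, -1.94241455e-05,
        1.33103428e+00, -2.23373682e-01]), 'qvel': array([-0.00052106, -0.00207018,  0.00122632,  0.00069854,  0.00119054,
       -0.00014663]), 'joint_efforts': array([-1.60467716e-04, -4.12263429e+01, -2.59737843e+01, -2.86165568e-04,
        4.12223657e-03, -2.25379033e-06]), 'position': array([ 0.22582528, -0.47367282,  0.25274094]), 'tool_rot': array([-6.62328049e-04,  9.75372850e-01,  2.20561477e-01, -8.77976761e-06]), 'contact_force': array([ 0.48584951, -0.38674222,  0.34639257]), 'torque': array([0.0346337 , 0.01354897, 0.02826659]), 'finger_force': 0.0, 'finger_gap': 0.08532455303787502}
top {'fx': 467.1802052747402, 'fy': 467.1802052747402, 'cx': 283.6824647981199, 'cy': 207.3481402866307, 'origin': array([ 0.46472855, -0.04466799,  1.23788676]), 'attitude': array([ 0.03058667, -0.70239766,  0.71086496, -0.01931297])}
reader [([295.4, 227.7], 0.79)]
reader_seat [([294.4, 232.6], 0.66)]
plate_a [([415.0, 223.9], 0.94), ([159.1, 218.0], 0.92), ([214.6, 235.3], 0.83)]
pot_front [([409.0, 265.5], 0.62)]
head_push [([369.8, 229.3], 0.84)]Traceback (most recent call last):
  File "<stdin>", line 8, in <module>
ValueError: it knows: head_push, plate, pot_front, pot_rear, reader, reader_seat
```

View pics/top0.png

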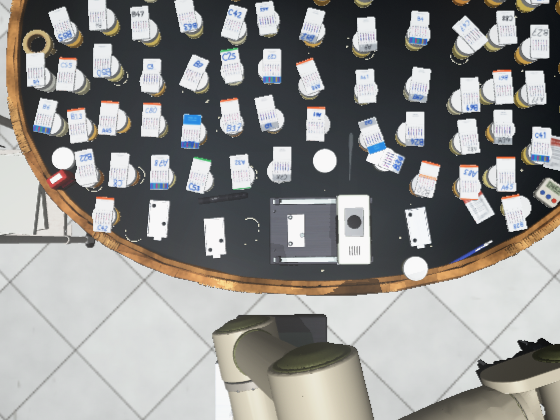

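```bash
cat > h.py <<'E'
import numpy as np,cv2
from plant import env
from scipy.spatial.transform import Rotation as R
def Rq(q): return R.from_quat([q[1],q[2],q[3],q[0]]).as_matrix()
def ray(ci,p,fish=False):
    x=(p[0]-ci["cx"])/ci["fx"];y=(p[1]-ci["cy"])/ci["fy"]
    if fish:
        r=np.hypot(x,y)+1e-12; v=np.array([np.sin(r)*x/r,np.sin(r)*y/r,np.cos(r)])
    else: v=np.array([x,y,1.])
    return Rq(ci["attitude"])@v
def atz(ci,p,z,fish=False):
    v=ray(ci,p,fish); o=np.array(ci["origin"]); return o+v*(z-o[2])/v[2]
def proj(ci,P,fish=False):
    v=Rq(ci["attitude"]).T@(np.array(P)-ci["origin"])
    if fish:
        t=np.arctan2(np.hypot(v[0],v[1]),v[2]);n=np.hypot(v[0],v[1])+1e-12
        return np.array([ci["cx"]+ci["fx"]*t*v[0]/n,ci["cy"]+ci["fy"]*t*v[1]/n])
    return np.array([ci["cx"]+ci["fx"]*v[0]/v[2],ci["cy"]+ci["fy"]*v[1]/v[2]])
E
python3 - <<'E'
from h import *
im,d=env.get_image("top");ci=env.camera_info("top")
for l,z in (("plate",.012),("reader",.02),("pot_front",.056),("pot_rear",.056),("reader_seat",.028),("head_push",.0765)):
    for r in env.cut_out("top",l):
        ys,xs=np.where(r["region"]); 
        if len(xs)<20: continue
        P=np.array([atz(ci,(x,y),z)[:2] for x,y in zip(xs,ys)],np.float32)
        (c,s,a)=cv2.minAreaRect(P)
        print(l,round(r["score"],2),len(xs),np.round(P.mean(0),4),"rect",np.round(c,4),np.round(s,4),round(a,1), np.round(np.median(d[ys,xs]),3))
for l,z in (("plate",0),("reader",0),("reader_seat",.028),("head_push",.0765),("pot_front",0),("pot_rear",0)):
    for r in env.spot_point("top",l): print(l,np.round(atz(ci,r["location"],z),4),round(r["score"],2))
big=cv2.resize(im[140:330,110:470],None,fx=2.2,fy=2.2,interpolation=cv2.INTER_CUBIC)
cv2.imwrite("pics/top1.png",big[:,:,::-1])
E
```

```text
plate 0.85 788 [0.5242 0.3059] rect [0.5219 0.3062] [0.0557 0.1049] 85.6 1.232
plate 0.74 804 [ 0.4942 -0.3735] rect [ 0.4926 -0.373 ] [0.1039 0.0569] 9.0 1.219
plate 0.69 741 [0.4767 0.1576] rect [0.4746 0.1573] [0.1028 0.0535] 2.4 1.226
reader 0.77 6891 [ 0.4906 -0.1208] rect [ 0.4921 -0.12  ] [0.2664 0.1793] 89.5 1.209
pot_front 0.6 508 [ 0.3913 -0.3504] rect [ 0.391  -0.3506] [0.0648 0.0573] 88.3 1.169
pot_rear 0.95 429 [ 0.6672 -0.1317] rect [ 0.6669 -0.1318] [0.0535 0.0593] 89.1 1.192
reader_seat 0.87 6985 [ 0.4902 -0.1196] rect [ 0.4913 -0.119 ] [0.1806 0.2684] 0.5 1.21
reader_seat 0.31 786 [0.4752 0.1543] rect [0.4731 0.1541] [0.1043 0.0533] 3.4 1.226
head_push 0.9 2410 [ 0.4905 -0.1973] rect [ 0.4903 -0.1978] [0.0888 0.1709] 89.4 1.142
head_push 0.4 777 [0.5212 0.2871] rect [0.5189 0.2878] [0.0527 0.0993] 85.5 1.232
plate [ 0.5008 -0.3723  0.    ] 0.95
plate [0.4786 0.1616 0.    ] 0.95
plate [0.5286 0.3052 0.    ] 0.61
reader [ 0.4942 -0.0616  0.    ] 0.63
reader_seat [ 0.49   -0.0547  0.028 ] 0.9
head_push [ 0.4898 -0.2381  0.0765] 0.56
pot_front [ 0.399 -0.355  0.   ] 0.65
pot_rear [ 0.6789 -0.1357  0.    ] 0.78
```

View pics/top1.png

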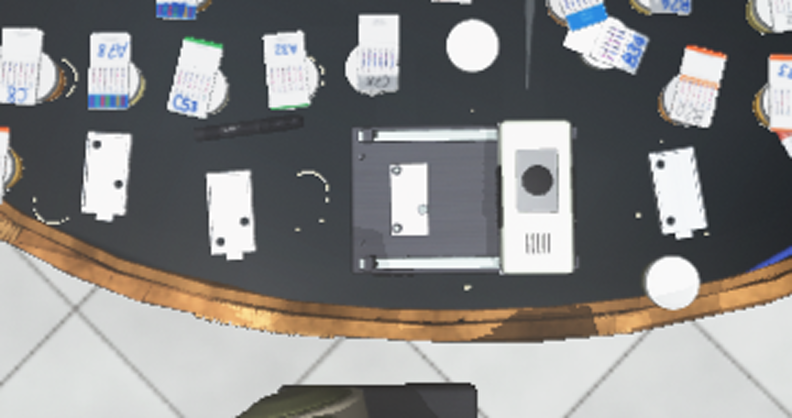

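The top view (crop scale 2.2) shows three plates. The left one has holes far-left and right-near, the middle one near-left and right-near, and the right one far-left and near-left. The seat's bushings are at crop (396,170), (396,228) and (423,210). The first two look like dowels, so I'll check them up close.

```bash
python3 - <<'E'
from h import *
im,d=env.get_image("top")
im2,d2=env.get_image("scene");c2=env.camera_info("scene"); ci=env.camera_info("top"); 
a=cv2.resize(im[205:255,275:320],None,fx=9,fy=9,interpolation=cv2.INTER_CUBIC)[:450,:400]
p=proj(c2,(.491,-.053,.03)).astype(int); print(p, proj(c2,(.391,-.053,.03)),c2["origin"])
b=im2[max(p[1]-35,0):p[1]+35,max(p[0]-30,0):p[0]+30]; b=cv2.resize(b,None,fx=6.4,fy=6.4,interpolation=cv2.INTER_CUBIC)[:450,:400]
o=np.zeros((450,800,3),np.uint8); o[:a.shape[0],:a.shape[1]]=a;o[:b.shape[0],400:400+b.shape[1]]=b
cv2.imwrite("pics/seat.png",o[:,:,::-1])
np.set_printoptions(linewidth=200)
h=[]
for x,y in ((34,14.5),(-34,14.5),(-12,-15.5),(10,0)):
    q=proj(ci,(.491+x/1e3,-.0545+y/1e3,.03)); i,j=np.round(q).astype(int)
    print(q,np.round(d[j-3:j+4,i-3:i+4],3).min(),np.median(d[j-3:j+4,i-3:i+4]))
E
```

```text
[302 219] [333.06227633 230.42943201] [-0.0022171   0.85549144  0.88424487]
[289.24697662 217.01121462] 1.2 1.210228
[289.57000238 243.36223463] 1.193 1.2047733
[301.0928898  234.67885568] 1.201 1.206979
[294.97236466 226.22085896] 1.202 1.2086049
```

View pics/seat.png

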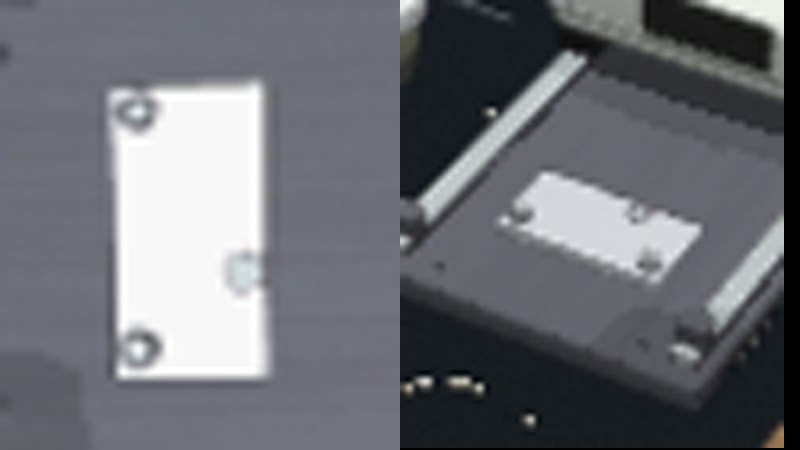

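Dowels stand at (±34, 14.5) and the third bushing, seat crop (243,272), is plugged. So the right-hand plate fits, at about (0.497, -0.372) with yaw ≈ 9°. I'll move above it.

Emit:
{"name": "arm_command", "arguments": {
  "moves": [
    {"delta_pos": [0.288,0.024,0.1],"roll": 16.5},
    {"delta_pos": [0.288,0.024,0.1],"roll": 16.5},
    {"delta_pos": [0.288,0.024,0.1],"roll": 16.5},
    {"delta_pos": [0.288,0.024,0.1],"roll": 16.5},
    {"delta_pos": [0.288,0.024,0.1],"roll": 16.5},
    {"delta_pos": [0.288,0.024,0.1],"roll": 16.5},
    {"delta_pos": [0.288,0.024,0.1],"roll": 16.5},
    {"delta_pos": [0.288,0.024,0.1],"roll": 16.5}
  ],
  "gripper": 0.0854,
  "newtons": 50
}}

```text
t: 1.85
position: [0.4973, -0.3704, 0.1521]
tool_rot: [-0.001, 0.997, 0.08, -0.001]
contact_force: [-0.6, 0.6, -0.1]
finger_gap: 0.0857
finger_force: 0.0
```

```bash
python3 - <<'E'
from h import *
s=env.sense();T=Rq(s["tool_rot"]);print(s["t"],s["position"],np.degrees(np.arctan2(T[1,0],T[0,0])))
ci=env.camera_info("wrist");im,d=env.get_image("wrist")
print(ci,(ci["origin"]-s["position"])@T)
cv2.imwrite("pics/w1.png",im[:,:,::-1]);np.save("w1d.npy",d)
for r in env.spot_point("wrist","plate"):print(r,atz(ci,r["location"],0,True))
for r in env.cut_out("wrist","plate"):
    ys,xs=np.where(r["region"]);P=np.array([atz(ci,(x,y),.014,True)[:2] for x,y in zip(xs,ys)],np.float32);print(r["score"],len(xs),cv2.minAreaRect(P))
print(proj(ci,[.497,-.372,.014],True))
E
```

```text
1.85 [ 0.49727016 -0.37043769  0.15213503] 9.141307547392689
{'fx': 325.19226210127806, 'fy': 325.19226210127806, 'cx': 269.9154696154722, 'cy': 207.1860736305265, 'origin': array([ 0.56537108, -0.35974794,  0.27224699]), 'attitude': array([ 0.10287429,  0.75436135, -0.64228313, -0.08847719])} [ 6.88239101e-02  9.13631644e-05 -1.20175487e-01]
{'location': [272.2, 197.3], 'score': 0.77} [ 0.49933818 -0.37202816  0.        ]
{'location': [87.1, 205.8], 'score': 0.48} [ 0.46325357 -0.1955647   0.        ]
0.74 7129 ((0.49864789843559265, -0.37469562888145447), (0.10145891457796097, 0.053182780742645264), 8.85335922241211)
[271.80107417 204.09695614]
```

View pics/w1.png

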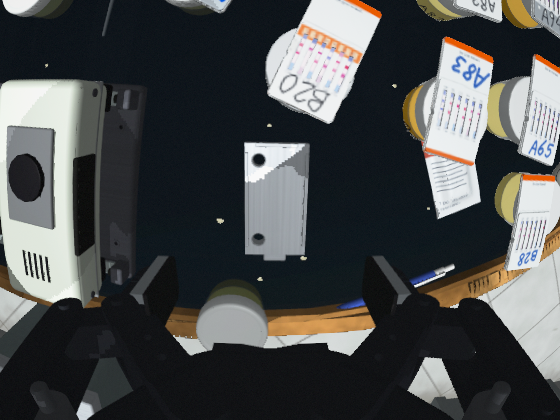

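The wrist view shows the plate with tab at (274,257) and holes at about (258,159) and (258,239). I'll refine the holes.

```bash
cat >> h.py <<'E'
def blob(im,p,w=11,dark=True):
    g=cv2.cvtColor(im,cv2.COLOR_RGB2GRAY).astype(float); x,y=map(int,np.round(p))
    s=g[y-w:y+w+1,x-w:x+w+1]; t=(s.min()+np.median(s))/2; m=(s<t).astype(np.uint8)
    n,l,st,c=cv2.connectedComponentsWithStats(m)
    k=1+np.argmin([np.hypot(*(c[i]-w))-st[i,4]*.05 for i in range(1,n)])
    return c[k]+[x-w,y-w],st[k]
E
python3 - <<'E'
from h import *
im=cv2.imread("pics/w1.png")[:,:,::-1].copy();s=env.sense();T=Rq(s["tool_rot"]);ci=env.camera_info("wrist")
H=[]
for p in ((258,159),(258,239)):
    c,st=blob(im,p,9);P=atz(ci,c,.012,True);H.append(P);print(c,st,P)
a,b=H;u=(a-b)[:2];print("len",np.hypot(*u),"yaw",np.degrees(np.arctan2(u[1],u[0])))
u/=np.hypot(*u);n=np.array([-u[1],u[0]]);c=(a+b)[:2]/2-n*.0145;print("centre",c)
print("delta tool",(np.r_[c,0]-np.r_[s["position"][:2],0])@T)
E
```

```text
[258.30578512 159.42975207] [  3   4  13  12 121] [ 0.52949854 -0.35797286  0.012     ]
[258.         238.29473684] [ 4  3 11 11 95] [ 0.46219107 -0.36767534  0.012     ]
len 0.06800319365798402 yaw 8.202774530000475
centre [ 0.49791362 -0.37717575]
delta tool [1.89448938e-03 4.93262834e-03 4.24261923e-06]
```

Emit:
{"name": "arm_command", "arguments": {
  "moves": [
    {"delta_pos": [0.002,0.005,0.05],"roll": 0.9},
    {"delta_pos": [0.002,0.005,0.09],"roll": 0.9},
    {"delta_pos": [0.002,0.005,0.115],"roll": 0.9},
    {"delta_pos": [0.002,0.005,0.125],"roll": 0.9},
    {"delta_pos": [0.002,0.005,0.13],"roll": 0.9},
    {"delta_pos": [0.002,0.005,0.13],"roll": 0.9}
  ]
}}

```text
t: 2.6
position: [0.4989, -0.3771, 0.0244]
tool_rot: [0.001, 0.998, 0.07, 0.0]
contact_force: [-0.4, -0.3, -0.5]
finger_gap: 0.0854
finger_force: 0.0
```

Emit:
{"name": "arm_command", "arguments": {
  "moves": [
    {"delta_pos": [0,0,0]},
    {"delta_pos": [0,0,0]},
    {"delta_pos": [0,0,0]},
    {"delta_pos": [0,0,0]},
    {"delta_pos": [0,0,0]},
    {"delta_pos": [0,0,0]}
  ],
  "gripper": 0.035,
  "newtons": 50
}}

```text
schema error: expected keys delta_pos, roll
```

Emit:
{"name": "arm_command", "arguments": {
  "moves": [
    {"delta_pos": [0,0,0],"roll": 0},
    {"delta_pos": [0,0,0],"roll": 0},
    {"delta_pos": [0,0,0],"roll": 0},
    {"delta_pos": [0,0,0],"roll": 0},
    {"delta_pos": [0,0,0],"roll": 0},
    {"delta_pos": [0,0,0],"roll": 0}
  ],
  "gripper": 0.035,
  "newtons": 50
}}

```text
t: 3.2
position: [0.4994, -0.3768, 0.0247]
tool_rot: [0.001, 0.998, 0.071, 0.001]
contact_force: [-1.0, 0.5, 6.0]
finger_gap: 0.0502
finger_force: 52.7
```

Emit:
{"name": "arm_command", "arguments": {
  "moves": [
    {"delta_pos": [0,0,-0.03],"roll": 0},
    {"delta_pos": [0,0,-0.08],"roll": 0},
    {"delta_pos": [0,0,-0.13],"roll": 0},
    {"delta_pos": [0,-0.02,-0.145],"roll": 0},
    {"delta_pos": [0,-0.06,-0.145],"roll": 0},
    {"delta_pos": [-0.01,-0.11,-0.145],"roll": 2},
    {"delta_pos": [-0.02,-0.16,-0.145],"roll": 4},
    {"delta_pos": [-0.027,-0.21,-0.145],"roll": 6}
  ]
}}

```text
t: 4.0
position: [0.4422, -0.1728, 0.1684]
tool_rot: [0.0, 1.0, 0.017, 0.0]
contact_force: [0.7, 0.0, -1.7]
finger_gap: 0.0507
finger_force: 53.0
```

```bash
python3 - <<'E'
from h import *
s=env.sense();T=Rq(s["tool_rot"]);print(s["t"],s["position"],np.degrees(np.arctan2(T[1,0],T[0,0])),s["finger_gap"],s["finger_force"])
print((np.array([.411,-.0535,.165])-s["position"])@T)
E
```

```text
4.0 [ 0.44224272 -0.17275591  0.16840176] 1.9771249704316776 0.05066015364212195 52.96301186084747
[-0.02711041 -0.12026296  0.00339074]
```

Emit:
{"name": "arm_command", "arguments": {
  "moves": [
    {"delta_pos": [-0.01,-0.045,0],"roll": 2},
    {"delta_pos": [-0.02,-0.09,0],"roll": 2},
    {"delta_pos": [-0.027,-0.12,0.003],"roll": 2},
    {"delta_pos": [-0.027,-0.12,0.003],"roll": 2},
    {"delta_pos": [-0.027,-0.12,0.003],"roll": 2}
  ]
}}

```text
t: 4.5
position: [0.4122, -0.0555, 0.1657]
tool_rot: [0.0, 1.0, 0.001, 0.001]
contact_force: [0.1, -0.2, -1.3]
finger_gap: 0.0501
finger_force: 53.0
```

```bash
python3 - <<'E'
from h import *
s=env.sense();T=Rq(s["tool_rot"]);print(s["t"],s["position"],np.degrees(np.arctan2(T[1,0],T[0,0])),s["finger_gap"],s["finger_force"])
ci=env.camera_info("wrist");im,d=env.get_image("wrist")
print(ci)
print("seat",[proj(ci,[.491+x,-.0545+y,.038],True) for x,y in((.034,.0145),(-.034,.0145))])
print("holes",[proj(ci,s["position"]+T@[x,-.0145,.0127],True) for x in(.034,-.034)])
cv2.imwrite("pics/w2.png",im[:,:,::-1])
E
```

```text
4.5 [ 0.41224829 -0.05552456  0.16572659] 0.16070147367013418 0.050094767521177246 52.9635751247406
{'fx': 325.19226210127806, 'fy': 325.19226210127806, 'cx': 269.9154696154722, 'cy': 207.1860736305265, 'origin': array([ 0.48093454, -0.05517934,  0.28596156]), 'attitude': array([ 0.09569546,  0.70173774, -0.69957941, -0.0948429 ])}
seat [array([249.60253487,  62.21576843]), array([249.66963177, 150.59489909])]
holes [array([235.81164992, 202.29095215]), array([241.24044268, 332.79204983])]
```

View pics/w2.png

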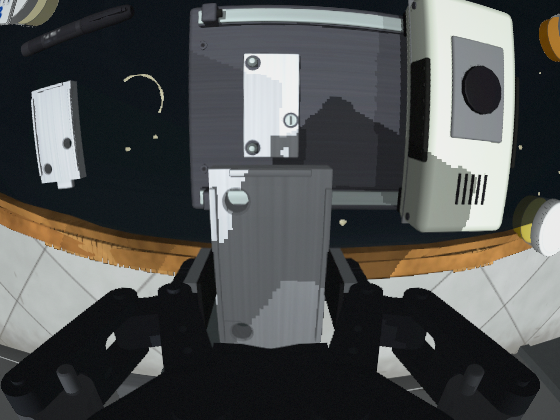

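The wrist view shows the dowels at about (252,62) and (252,148), and the holes in the held plate at about (236,198) and (241,331). I'll measure both in the same frame.

```bash
python3 - <<'E'
from h import *
im=cv2.imread("pics/w2.png")[:,:,::-1].copy();s=env.sense();T=Rq(s["tool_rot"]);ci=env.camera_info("wrist");p0=s["position"]
inT=lambda P:(np.array(P)-p0)@T*1e3
D=[]
for p in((252,62),(252,148)):
    c,st=blob(im,p,8);P=atz(ci,c,.034,True);D.append(inT(P));print("dowel",c,st,np.round(P,4),np.round(D[-1],2))
u=D[0]-D[1];print("len",np.hypot(*u[:2]),"ang",np.degrees(np.arctan2(u[1],u[0])))
g=cv2.cvtColor(im,cv2.COLOR_RGB2GRAY)
# left & top seat edges
for row in (75,95,115,130):
    r=g[row,236:252].astype(int);i=np.argmax(np.diff(r));print("L",row,236.5+i,np.round(inT(atz(ci,(236.5+i,row),.028,True)),2)[:2])
for col in (265,275,290):
    r=g[45:65,col].astype(int);i=np.argmax(np.diff(r));print("T",col,45.5+i,np.round(inT(atz(ci,(col,45.5+i),.028,True)),2)[:2])
z=p0[2]-.0127
o=np.zeros((600,800,3),np.uint8)
a=cv2.resize(im[45:165,235:305],None,fx=5,fy=5,interpolation=cv2.INTER_CUBIC);o[:600,:350]=a
b=cv2.resize(im[160:350,200:345],None,fx=3,fy=3,interpolation=cv2.INTER_CUBIC);o[:570,360:795]=b
# predicted hole outlines / hand plate nominal
for x in(34,-34):
    for k in range(40):
        t=k/40*6.283;q=proj(ci,p0+T@(np.array([x+5.2*np.cos(t),-14.5+5.2*np.sin(t),12.7])/1e3),True)
        cv2.circle(o,(int(360+(q[0]-200+.5)*3),int((q[1]-160+.5)*3)),1,(255,0,0),-1)
for x in np.linspace(-48,48,60):
    for y in(-26,26):
        q=proj(ci,p0+T@(np.array([x,y,10.7])/1e3),True);cv2.circle(o,(int(360+(q[0]-200+.5)*3),int((q[1]-160+.5)*3)),1,(0,255,0),-1)
cv2.imwrite("pics/m.png",o[:,:,::-1])
E
```

```text
dowel [253.11904762  64.07142857] [ 2  2 12 13 42] [ 0.5244 -0.0432  0.034 ] [111.87 -12.84 131.75]
dowel [255.97959184 147.08163265] [ 7  1  9 14 49] [ 0.4596 -0.0453  0.034 ] [ 47.03 -10.8  131.69]
len 64.8672648264651 ang -1.800117902896568
L 75 243.5 [104.14 -20.66]
L 95 243.5 [ 88.06 -20.68]
L 115 243.5 [ 72.13 -20.75]
L 130 243.5 [ 60.21 -20.83]
T 265 53.5 [121.49  -3.89]
T 275 53.5 [121.49   3.91]
T 290 53.5 [121.64  15.63]
```

View pics/m.png

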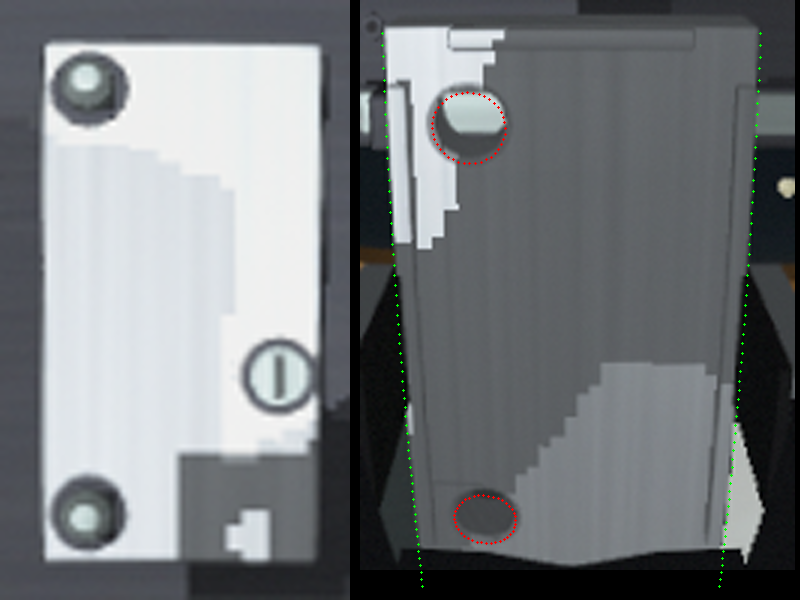

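```bash
python3 - <<'E'
from h import *
s=env.sense();T=Rq(s["tool_rot"]);ci=env.camera_info("wrist");p0=s["position"]
inT=lambda P:(np.array(P)-p0)@T*1e3
f=lambda a,b,ox,oy,k:(ox+a/k-.5,oy+b/k-.5)
D=[inT(atz(ci,f(a,b,235,45,5),.028,True)) for a,b in((89,89),(88,513),(279,376))]
N=[inT(atz(ci,f(a,b,235,45,5),.038,True)) for a,b in((87,78),(85,518))]
H=[inT(atz(ci,f(a,b,200,160,3),p0[2]-.0127,True)) for a,b in((469-360,121),(486-360,516))]
print(np.round(D,2),np.round(N,2),np.round(H,2))
u=D[0]-D[1];v=H[0]-H[1];print(np.hypot(*u[:2]),np.hypot(*v[:2]),np.degrees(np.arctan2(u[1],u[0])),np.degrees(np.arctan2(v[1],v[0])))
print("delta",(D[0]+D[1]-H[0]-H[1])/2)
E
```

```text
[[114.35 -13.79 137.75]
 [ 46.51 -14.13 137.69]
 [ 68.35  15.96 137.73]] [[114.32 -13.56 127.75]
 [ 46.61 -14.05 127.69]] [[ 35.09 -14.46  12.72]
 [-33.1  -14.32  12.66]]
67.8362713383159 68.19306593095901 0.29492000132224133 -0.11812160132305871
delta [ 79.43774229   0.42692718 125.03097313]
```

Emit:
{"name": "arm_command", "arguments": {
  "moves": [
    {"delta_pos": [0.04,0,0],"roll": 0.4},
    {"delta_pos": [0.0794,0.0004,0],"roll": 0.4},
    {"delta_pos": [0.0794,0.0004,0.04],"roll": 0.4},
    {"delta_pos": [0.0794,0.0004,0.075],"roll": 0.4},
    {"delta_pos": [0.0794,0.0004,0.095],"roll": 0.4},
    {"delta_pos": [0.0794,0.0004,0.095],"roll": 0.4},
    {"delta_pos": [0.0794,0.0004,0.095],"roll": 0.4}
  ]
}}

```text
t: 5.25
position: [0.492, -0.0568, 0.0709]
tool_rot: [0.0, 1.0, -0.003, 0.0]
contact_force: [0.1, -0.6, -0.6]
finger_gap: 0.0501
finger_force: 52.9
```

```bash
python3 - <<'E'
from h import *
s=env.sense();T=Rq(s["tool_rot"]);print(s["t"],s["position"],np.degrees(np.arctan2(T[1,0],T[0,0])),s["contact_force"])
for x in range(3): env.get_image("top"); s=env.sense();print(s["position"])
E
```

```text
5.25 [ 0.49199246 -0.05684811  0.07085628] -0.375975547267012 [ 0.13980845 -0.57130697 -0.62080709]
[ 0.49228121 -0.05675914  0.07145303]
[ 0.49231599 -0.05662673  0.07167106]
[ 0.49219773 -0.05645823  0.07163499]
```

Emit:
{"name": "arm_command", "arguments": {
  "moves": [
    {"delta_pos": [-0.0004,-0.0006,0.004],"roll": 0},
    {"delta_pos": [-0.0004,-0.0006,0.008],"roll": 0},
    {"delta_pos": [-0.0004,-0.0006,0.012],"roll": 0},
    {"delta_pos": [-0.0004,-0.0006,0.015],"roll": 0},
    {"delta_pos": [-0.0004,-0.0006,0.018],"roll": 0},
    {"delta_pos": [-0.0004,-0.0006,0.018],"roll": 0}
  ]
}}

```text
t: 6.0
position: [0.4911, -0.0553, 0.0527]
tool_rot: [0.0, 1.0, -0.003, 0.0]
contact_force: [-2.5, 0.1, 6.2]
finger_gap: 0.0503
finger_force: 53.8
```

Emit:
{"name": "arm_command", "arguments": {
  "moves": [
    {"delta_pos": [0,0,0],"roll": 0},
    {"delta_pos": [0,0,0],"roll": 0},
    {"delta_pos": [0,0,0],"roll": 0},
    {"delta_pos": [0,0,0],"roll": 0},
    {"delta_pos": [0,0,-0.04],"roll": 0},
    {"delta_pos": [0,0,-0.08],"roll": 0},
    {"delta_pos": [0,0,-0.12],"roll": 0},
    {"delta_pos": [-0.03,0,-0.14],"roll": 0}
  ],
  "gripper": 0.075
}}

```text
t: 6.8
position: [0.4631, -0.0557, 0.1955]
tool_rot: [0.001, 1.0, -0.002, 0.003]
contact_force: [-0.9, 0.3, 0.6]
finger_gap: 0.075
finger_force: 0.0
```

```bash
python3 - <<'E'
from h import *
s=env.sense();T=Rq(s["tool_rot"]);print(s["t"],s["position"],s["finger_gap"])
ci=env.camera_info("wrist");im,d=env.get_image("wrist")
for r in env.spot_point("wrist","plate")[:2]:print(r,atz(ci,r["location"],.028,True))
for r in env.spot_point("wrist","head_push")[:1]:print(r,atz(ci,r["location"],.0765,True))
q=[proj(ci,[.491+x,-.055+y,.042],True).round().astype(int) for x,y in((0,0),(.04,0),(-.03,0),(0,.025),(0,-.025))];print(q)
# depth -> height over plate
Rc=Rq(ci["attitude"])
for a,b in q:
    v=ray(ci,(a,b),True); z=Rc[:,2]@v; print("h",(ci["origin"]+v*d[b,a]/z))
cv2.imwrite("pics/w3.png",im[:,:,::-1])
E
```

```text
6.8 [ 0.46305744 -0.05573439  0.19545771] 0.07499121231275098
{'location': [78.7, 177.7], 'score': 0.86} [0.48486634 0.13775685 0.028     ]
{'location': [267.4, 161.6], 'score': 0.65} [ 0.49493781 -0.05396741  0.028     ]
{'location': [482.1, 177.2], 'score': 0.74} [ 0.49225933 -0.24131332  0.0765    ]
[array([269, 168]), array([268, 121]), array([269, 202]), array([239, 168]), array([298, 168])]
h [ 0.4909517  -0.05537806  0.0402962 ]
h [ 0.5310904  -0.05473086  0.03891731]
h [ 0.46082142 -0.05522384  0.03982966]
h [ 0.49134362 -0.02976887  0.04143847]
h [ 0.49115417 -0.0800873   0.04192456]
```

View pics/w3.png

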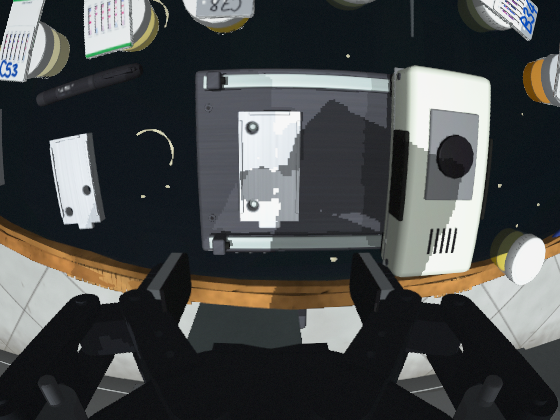

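The plate is seated flush: its floor is at z ≈ 0.040 and both dowels show through the holes at (252,128) and (252,206). Now round to the push pad with closed fingers.

Emit:
{"name": "arm_command", "arguments": {
  "moves": [
    {"delta_pos": [0.01,0.05,0],"roll": 0},
    {"delta_pos": [0.02,0.1,0],"roll": 0},
    {"delta_pos": [0.028,0.15,0],"roll": 0},
    {"delta_pos": [0.028,0.2,0],"roll": 0},
    {"delta_pos": [0.028,0.245,0],"roll": 0},
    {"delta_pos": [0.028,0.245,0.03],"roll": 0},
    {"delta_pos": [0.028,0.245,0.075],"roll": 0},
    {"delta_pos": [0.028,0.245,0.112],"roll": 0}
  ],
  "gripper": 0.0
}}

```text
t: 7.75
position: [0.4872, -0.3002, 0.0767]
tool_rot: [-0.001, 1.0, -0.003, -0.001]
contact_force: [0.7, -0.4, -0.3]
finger_gap: 0.0002
finger_force: 0.0
```

Emit:
{"name": "arm_command", "arguments": {
  "moves": [
    {"delta_pos": [0,-0.01,0],"roll": 0},
    {"delta_pos": [0,-0.025,0],"roll": 0},
    {"delta_pos": [0,-0.04,0],"roll": 0},
    {"delta_pos": [0,-0.055,0],"roll": 0},
    {"delta_pos": [0,-0.07,0],"roll": 0},
    {"delta_pos": [0,-0.085,0],"roll": 0}
  ]
}}

```text
t: 8.35
position: [0.4888, -0.2144, 0.0815]
tool_rot: [0.001, 1.0, -0.003, 0.001]
contact_force: [1.2, -3.3, 3.2]
finger_gap: 0.0001
finger_force: 1.7
```

Emit:
{"name": "arm_command", "arguments": {
  "moves": [
    {"delta_pos": [0,-0.015,0],"roll": 0},
    {"delta_pos": [0,-0.03,0],"roll": 0},
    {"delta_pos": [0,-0.045,0],"roll": 0},
    {"delta_pos": [0,-0.06,0],"roll": 0},
    {"delta_pos": [0,-0.075,0],"roll": 0},
    {"delta_pos": [0,-0.085,0],"roll": 0},
    {"delta_pos": [0,-0.09,0],"roll": 0}
  ]
}}

```text
t: 9.05
position: [0.4884, -0.1241, 0.0801]
tool_rot: [-0.0, 1.0, -0.002, -0.0]
contact_force: [-0.3, -2.3, 2.1]
finger_gap: -0.0003
finger_force: 1.4
```

Emit:
{"name": "arm_command", "arguments": {
  "moves": [
    {"delta_pos": [0,-0.002,0],"roll": 0},
    {"delta_pos": [0,-0.004,0],"roll": 0},
    {"delta_pos": [0,-0.006,0],"roll": 0},
    {"delta_pos": [0,-0.006,0],"roll": 0}
  ]
}}

```text
t: 9.45
position: [0.4885, -0.1192, 0.0801]
tool_rot: [-0.0, 1.0, -0.003, -0.0]
contact_force: [-0.4, -0.8, 0.0]
finger_gap: -0.0001
finger_force: 0.3
```

Emit:
{"name": "arm_command", "arguments": {
  "moves": [
    {"delta_pos": [0,-0.003,0],"roll": 0},
    {"delta_pos": [0,-0.006,0],"roll": 0},
    {"delta_pos": [0,-0.006,0],"roll": 0}
  ]
}}

```text
t: 9.75
position: [0.4886, -0.1128, 0.0802]
tool_rot: [-0.0, 1.0, -0.003, -0.0]
contact_force: [-0.6, -0.4, -0.3]
finger_gap: -0.0004
finger_force: 0.0
```

Emit:
{"name": "arm_command", "arguments": {
  "moves": [
    {"delta_pos": [0,-0.002,0],"roll": 0},
    {"delta_pos": [0,-0.004,0],"roll": 0},
    {"delta_pos": [0,-0.004,0],"roll": 0}
  ]
}}

```text
t: 10.05
position: [0.4888, -0.1121, 0.0803]
tool_rot: [0.003, 1.0, -0.002, 0.0]
contact_force: [-4.3, -21.7, -3.3]
finger_gap: -0.0003
finger_force: 10.8
```

```bash
python3 - <<'E'
from h import *
im,d=env.get_image("top");ci=env.camera_info("top")
for r in env.cut_out("top","head_push")[:1]:
    ys,xs=np.where(r["region"]);P=np.array([atz(ci,(x,y),.0905,)[:2] for x,y in zip(xs,ys)],np.float32);print(r["score"],len(xs),np.percentile(P[:,1],[1,50,99]))
s=env.sense();print(s["position"],s["contact_force"],s["finger_force"])
cv2.imwrite("pics/t2.png",cv2.resize(im[160:290,230:400],None,fx=4,fy=4)[:,:,::-1])
E
```

```text
0.74 635 [-0.07881414 -0.03190554 -0.01465246]
[ 0.48873082 -0.11208644  0.08030014] [ -4.38050536 -21.83418952  -4.49389806] 10.556295812129974
```

View pics/t2.png

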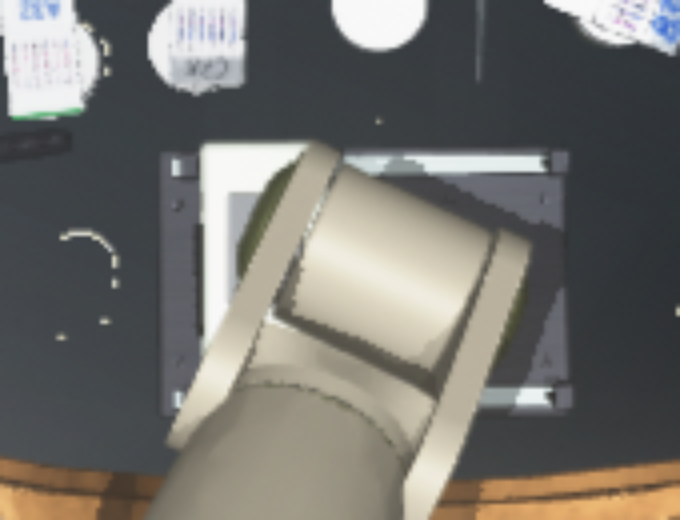

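The force rose to 22 N at the expected end position, and the picture shows the head over the seat (left edge at column 202), so it is at its stop. Backing off.

Emit:
{"name": "arm_command", "arguments": {
  "moves": [
    {"delta_pos": [0,0.02,0],"roll": 0},
    {"delta_pos": [0,0.05,0],"roll": 0},
    {"delta_pos": [0,0.08,-0.02],"roll": 0},
    {"delta_pos": [0,0.08,-0.06],"roll": 0},
    {"delta_pos": [0,0.08,-0.1],"roll": 0},
    {"delta_pos": [0,0.08,-0.1],"roll": 0}
  ]
}}

```text
t: 10.75
position: [0.4901, -0.1903, 0.1852]
tool_rot: [0.002, 1.0, -0.003, 0.004]
contact_force: [0.2, 0.7, -0.2]
finger_gap: 0.0002
finger_force: 0.0
```

```bash
python3 - <<'E'
from h import *
ci=env.camera_info("wrist");im,d=env.get_image("wrist");s=env.sense();print(s["position"],s["contact_force"])
for r in env.spot_point("wrist","head_push")[:1]:print(r,atz(ci,r["location"],.0765,True))
it,dt=env.get_image("top");ct=env.camera_info("top")
for l,z in (("plate",0),("pot_front",0),("pot_rear",0),("head_push",.0765)):
    for r in env.spot_point("top",l): print(l,np.round(atz(ct,r["location"],z),4),round(r["score"],2))
cv2.imwrite("pics/w4.png",im[:,:,::-1])
E
```

```text
[ 0.48918048 -0.18957282  0.18246117] [ 0.17521242 -0.03889291 -0.29090249]
{'location': [150.9, 213.2], 'score': 0.69} [ 0.4919688 -0.0993602  0.0765   ]
plate [0.4748 0.1592 0.    ] 0.76
plate [0.537  0.3152 0.    ] 0.68
pot_front [0.5318 0.3076 0.    ] 0.7
pot_front [ 0.3988 -0.3511  0.    ] 0.65
pot_rear [ 0.6713 -0.1364  0.    ] 0.84
head_push [ 0.4978 -0.1028  0.0765] 0.96
```

View pics/w4.png

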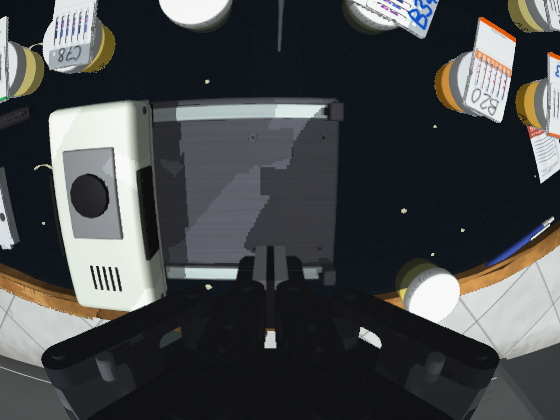

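The scan head stands at its stop (push pad at y ≈ -0.099, about -0.098 expected). Both pots are standing, the robot is clear, and the other plates are untouched.

```bash
python3 -c "
from plant import env
print(env.hand_in())"
```

```text
the job is handed in; nothing more can be done
None
```

I seated the right-hand plate (holes matching the two dowels) flush on the scanner's bed and pushed the scan head to its stop. I left the other two plates and both pots untouched and handed the job in at about 11 s of the 72 s allowed; the hand-in call gave no verdict.

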